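# Load a spare-parts carton into the empty lane of the roller shelf

### The job

Push the carton that stands on the loading plate into the empty lane of the roller shelf: with the fingertips square it up in front of the lane, then push it gently down between the two guide rails until it stands square against the end stop. Steer it so that neither the carton nor the gripper touches a rail, don't lift or tip it or shove it so that it runs off by itself, and leave the stored carton and the things on the bench alone.

Things in the scene. Friction and masses are not known exactly. Their poses are not given: they have to be found in the camera images.
- rack: Bench roller shelf 490 x 284 mm, fixed, origin on the bench under its middle, x = direction of travel. Bare loading plate at x -245 to -47 mm, top 45 mm above the bench, no rails; then, to x = +230 mm, two lanes of free-turning rollers (20 mm thick, tops level with the plate) centred at y = +66 and -66 mm, each 126 mm wide between rails. One is empty, one holds a carton at its end.
- carton: Closed cardboard carton to be loaded, 130 (x) x 100 (y) x 70 mm (z), 0.35 to 0.7 kg, loose on the loading plate, anywhere across it, its x axis up to 20 degrees askew from the rack's. Origin: centre of its underside. Too wide to grasp. It slides on the plate with ordinary friction and stops when the push stops; on the rollers it runs much more easily.
- free_place: The free place at the end of the empty lane. Origin: where the centre of the carton's underside lies when the carton stands in the middle of the lane, 1 mm short of the end stop; axes as the rack's.
- stored_carton: An identical carton already stored at the end of the other lane (130 x 100 x 70 mm, origin at the centre of its underside). To be left alone.
- rail_near: Steel guide rail, upright strip 6 mm thick, top 75 mm above the bench (30 mm above the rollers), from x = -45 to +230 mm of the rack's frame, on the outer side of the lane at rack y = +66 mm. Origin: on the bench below the middle of the strip's thickness, at rack x = 0, y = +132 mm; axes as the rack's.
- rail_mid: The like guide rail between the two lanes (6 mm thick); origin at rack x = 0, y = 0.
- rail_far: The like guide rail on the outer side of the lane at rack y = -66 mm; origin at rack x = 0, y = -132 mm.
- end_stop: Upright steel plate across the ends of both lanes, its top 85 mm above the bench. Its face that the cartons stand against lies at rack x = +230 mm. Origin: that of the rack.
- piston: Loose aluminium piston, 46 mm across and 41 mm high, standing on the bench. To be left alone. Origin: centre of its underside.
- grease_tin: Loose round tin, 70 mm across and 75 mm high, standing on the bench. To be left alone. Origin: centre of its underside.
- screwdriver: Loose screwdriver, 200 mm long, lying on the bench along its own x axis. To be left alone.
Not all that is in view belongs to the job. Leave any green or turquoise look-alike of the carton alone.

How it is judged:
By the outcome, as a careful person would: the job done as asked, in the order asked, and still so for the second after the job is handed in, with the robot touching nothing.
It also fails if it takes over 72 s, if anything falls off the work surface, if the arm or the gripper's body presses on something with over 40 N, if the wrist force passes 120 N, or if a joint passes its speed limit or range.

### The arm

A 7-joint arm with a two-finger parallel gripper is mounted at the origin on the work surface. World frame = base frame: x ahead of the robot, y to its left, z up, the work surface at z = 0. Lengths are in mm, angles in rad, forces in N, time in s.
With the tool pointing down it reaches from about 425 to 825 mm from the base axis. Payload 3.6 kg.
Tool frame: the origin (TCP) lies between the finger pads; the fingertips stand 17 mm ahead of it and the grasp point (between the pads) lies 2 mm behind it (manip.tips_ahead is the distance from the TCP to the fingertips, in mm); z points along the fingers, y is the line along which they close (so a half turn about z gives the same grasp; the last joint's range is limited). The gripper opens to 93 mm and grips with 3 to 60 N. Pads are 15 mm wide; open, the fingers measure 128 mm over their backs; the gripper's body (75 mm by 188 mm) begins 65 mm behind the grasp point.
Start: joints at [1.19, 0.615, -0.013, 1.423, 0.008, 1.103, -0.04], TCP at [225.822, -609.481, 235.64] pointing down, gripper open.
Joint ranges: [-3.12, 3.12], [-0.3, 2.06], [-1.34, 1.32], [0.26, 2.42], [-1.36, 4.5], [0.01, 1.98], [-2.84, 2.84]. Speed limits (rad/s): [2.79, 2.79, 3.14, 3.14, 3.14, 3.14, 3.14].

### API

Orientations are given as a rotation vector (axis times angle).
In Python, from station import manip gives the robot as it stands.
- The arm moves only by the tool apply_moves, never from a script. Its argument "steps" is a list of rows, each an object with "linear": the shift along the tool's x, y, z in m, a list of three; "twist": the turn, a rotation vector about the tool's x, y, z in degrees, a list of three. In form: [{"linear": [tx, ty, tz], "twist": [rx, ry, rz]}, ...]. A call has 1 to 20 rows; each row is the pose to reach, as a shift and turn from the pose commanded when the call began, along the tool's axes at that moment; what a row does not reach only later rows make up. A row lasts 1/12 s, in which the tool goes at most 41.7 mm and 7.16 degrees, less where a joint would pass 70% of its speed; a pose out of reach is approached as far as the arm can. A call with a gripper value outside its range is refused whole. "gripper" is the opening, from 0 (shut) to 1 (fully open), set as the call begins (left out, the last holds). The fingers move at their own pace and stop on an object; "newtons" is the grip in N (left out, the last holds). Time passes only in rows, so rows that repeat a pose let the fingers close. It gives the time, the measured TCP pose, the force, the opening and the grip force at its end, in the units of the state.
- manip.get_state(): the state, without advancing time (a new reading comes with each control period).
- manip.get_image(name): name is "side" or "top"; returns a dict with "image" (420x560x3 uint8, red, green, blue), "range_z" (420x560 float32, mm along the optical axis (not along the pixel's ray), 0 where there is no reading), "camera_matrix" (3x3 intrinsics, pixels), "distortion" ([k1, k2, p1, p2, k3] as OpenCV has them; the pictures are not rectified), "R" (3x3) and "t" (3): a world point X has camera coordinates R X + t. Camera axes: x right, y down, z forward; pixel columns grow to the right and rows downward; lengths in mm; the calibration is good to about 2 mm. A picture is of the moment at which its call begins.
- manip.job_done(): hands the job in; it is judged then, once.
The state is a dict: "time_s": time; "joint_positions": joint angles; "qvel": joint speeds; "joint_torque": joint torques, N m; "tool_pos": TCP position; "tool_rot": TCP orientation; "ft_force": force on the tool from outside, world axes, zero at the start; "ft_torque": the same for the moment, N m; "opening": opening from 0.0 (shut) to 1.0 (fully open); "grasp_force": force on a finger pad.
Only numpy, scipy, OpenCV 4.12 (cv2) and the standard library are available. Lean on these libraries where they do the work, as an engineer would, in place of code of your own. Each camera call takes 0.05 s, during which the arm holds its last target. There are 200 camera calls.

## Working session

There is one attempt and no reset: what is moved stays moved. The work goes in short steps, Python scripts to look and compute and a tool call to move; the robot and the scene stay as the last step left them, time stands still between calls to the robot, and variables do not carry over. Pictures are saved under pics/ and viewed, at most 10 in all, crops included, and the job is handed in when it is done.

Besides the shell and the picture viewer there is one more tool, called after "Request:" by a JSON object that holds its "fn" and its "kwargs", one argument or row to a line. apply_moves: Moves the arm, as the interface text tells. Its arguments: {"type":"object","properties":{"steps":{"type":"array"},"gripper":{"type":"number"},"newtons":{"type":"number"}},"required":["steps"]}

```bash
mkdir -p pics; cat > h.py <<'E'
import numpy as np, cv2
from station import manip
from scipy.spatial.transform import Rotation as Ro
def shot(n):
    return manip.get_image(n)
def save(d,f,crop=None):
    im=d["image"][:,:,::-1]
    if crop: 
        r0,r1,c0,c1,s=crop; im=cv2.resize(im[r0:r1,c0:c1],None,fx=s,fy=s,interpolation=cv2.INTER_CUBIC)
    cv2.imwrite("pics/"+f,im)
def ray(d,uv):
    p=cv2.undistortPoints(np.array(uv,float).reshape(-1,1,2),d["camera_matrix"],np.array(d["distortion"],float)).reshape(-1,2)
    r=np.c_[p,np.ones(len(p))]@d["R"]
    return -d["R"].T@d["t"], r
def onplane(d,uv,z):
    c,r=ray(d,uv); return c+r*((z-c[2])/r[:,2])[:,None]
def cloud(d):
    h,w=d["range_z"].shape
    v,u=np.mgrid[:h,:w]
    p=cv2.undistortPoints(np.stack([u,v],-1).reshape(-1,1,2).astype(float),d["camera_matrix"],np.array(d["distortion"],float)).reshape(-1,2)
    z=d["range_z"].reshape(-1,1)
    X=(np.c_[p,np.ones(len(p))]*z-d["t"])@d["R"]
    X[z[:,0]==0]=np.nan
    return X.reshape(h,w,3)
E
python3 - <<'E'
from h import *
for n in("side","top"):
    d=shot(n); save(d,n+"0.png",(0,420,0,560,1.4)); print(n,-d["R"].T@d["t"],d["R"][2])
print(manip.get_state())
E
```

```text
side [  107.96373987 -1154.27856368  1141.71668277] [ 0.23037089  0.69517328 -0.68092831]
top [ 397.88243845  -54.46446291 1144.17292733] [ 0.09595164  0.0117034  -0.99531719]
{'time_s': 0.1, 'joint_positions': array([ 1.1895208 ,  0.61579823, -0.01264947,  1.42471039,  0.00810502,
        1.10340307, -0.04039841]), 'qvel': array([ 0.00176553, -0.00058019, -0.00049323, -0.00347356,  0.0010422 ,
       -0.00254616,  0.00111827]), 'joint_torque': array([ 1.71620537e-03, -4.60045230e+01,  2.10304395e-01, -1.66245908e+01,
       -6.11729664e-02,  1.69721944e-02,  8.81712981e-05]), 'tool_pos': array([ 225.59349983, -608.88893388,  234.62199963]), 'tool_rot': array([-3.09007190e+00, -5.54116761e-01,  6.48339443e-04]), 'ft_force': array([-0.22121696, -0.25915119, -0.42462879]), 'ft_torque': array([-0.00782245,  0.01359586,  0.00076014]), 'grasp_force': 0.0, 'opening': 1.000251265022992}
```

View pics/side0.png

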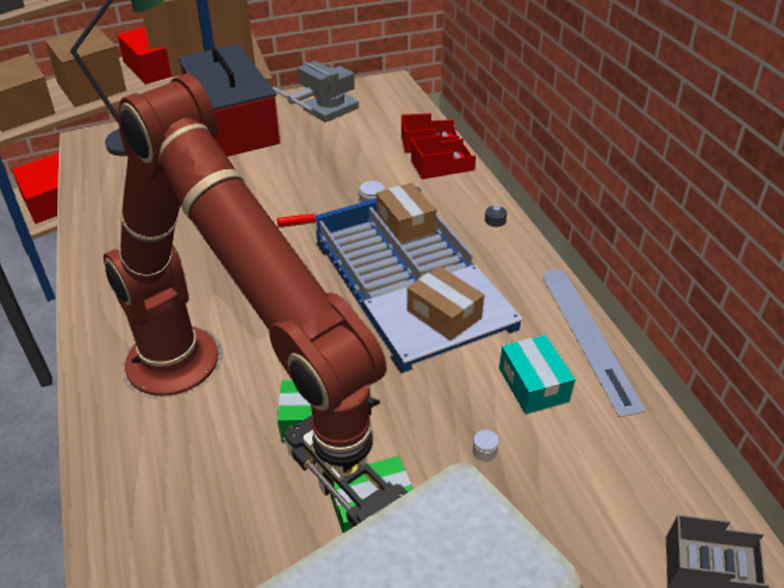

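View pics/top0.png

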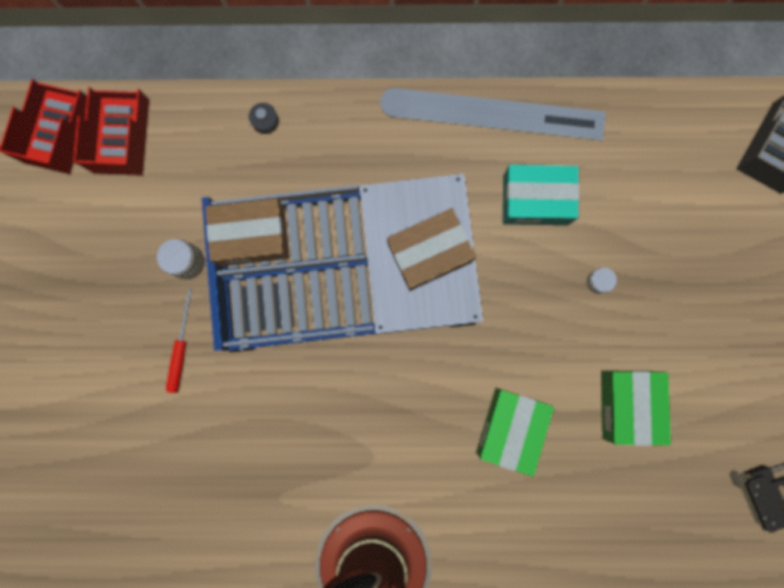

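The top view shows the rack travelling left, with the empty lane at the lower (near) side, about (295,300). Lookalikes by pixel: brown carton on the plate (432,248), stored brown carton (245,230), turquoise (542,193), and greens (515,432) and (641,408). The target is the brown one on the plate.

```bash
cat >> h.py <<'E'
def rect(P):
    (c,s,a)=cv2.minAreaRect(P[:,:2].astype(np.float32)); return np.round(c,1),np.round(s,1),a,np.round(cv2.boxPoints((c,s,a)),1)
def blobs(d,zlo,zhi,box,hsvlo,hsvhi,zpl,minA=300):
    """colour+height mask blobs -> contour rays on plane zpl"""
    C=cloud(d); hsv=cv2.cvtColor(d["image"],cv2.COLOR_RGB2HSV)
    m=cv2.inRange(hsv,hsvlo,hsvhi)>0
    m&=(C[...,2]>zlo)&(C[...,2]<zhi)&(C[...,0]>box[0])&(C[...,0]<box[1])&(C[...,1]>box[2])&(C[...,1]<box[3])
    m=cv2.morphologyEx(m.astype(np.uint8),cv2.MORPH_OPEN,np.ones((3,3)))
    out=[]
    for c in cv2.findContours(m,cv2.RETR_EXTERNAL,cv2.CHAIN_APPROX_NONE)[0]:
        if cv2.contourArea(c)>minA: out.append((c,rect(onplane(d,c,zpl)),np.nanmedian(C[...,2][m>0])))
    return out
E
python3 - <<'E'
from h import *
d=shot("top"); box=(250,900,-350,350)
print("high");
for c,r,z in blobs(d,95,135,box,(0,0,0),(180,255,255),115): print(r,z,cv2.boundingRect(c))
print("plate")
for c,r,z in blobs(d,35,58,box,(0,0,130),(180,90,255),45,1500): print(r,z,cv2.boundingRect(c))
print("rails")
for c,r,z in blobs(d,62,82,box,(0,0,0),(180,255,255),75,30): print(r,z,cv2.boundingRect(c))
print("stop (blue)")
for c,r,z in blobs(d,70,100,box,(105,120,20),(125,255,255),85,20): print(r,z,cv2.boundingRect(c))
save(d,"crop0.png",(115,260,130,360,3.4))
E
```

```text
high
(array([ 579.1, -106.3]), array([101.6, 131.2]), 24.729036331176758, array([[ 505.5,  -67.9],
       [ 560.4, -187.1],
       [ 652.7, -144.6],
       [ 597.8,  -25.4]], dtype=float32)) 114.448746786149 (276, 149, 64, 56)
(array([611.5, 225.1]), array([103.7, 134.1]), 6.202948093414307, array([[552.7, 286.1],
       [567.2, 152.8],
       [670.3, 164.1],
       [655.8, 297.4]], dtype=float32)) 114.448746786149 (147, 142, 56, 46)
plate
(array([582.4, -89.1]), array([283.9, 202.9]), 6.364175319671631, array([[ 430.1,   -4. ],
       [ 452.5, -205.6],
       [ 734.7, -174.1],
       [ 712.2,   27.5]], dtype=float32)) 44.171893162507985 (257, 124, 88, 114)
rails
(array([ 275.6, -266.3]), array([100.8,  80.3]), 72.46775817871094, array([[ 222.1, -302.3],
       [ 298.8, -326.5],
       [ 329.1, -230.4],
       [ 252.5, -206.2]], dtype=float32)) 70.30677807934933 (349, 279, 46, 31)
(array([547.6, 215.8]), array([  8.2, 142.9]), 6.579534530639648, array([[535.3, 286.3],
       [551.7, 144.3],
       [559.8, 145.2],
       [543.5, 287.2]], dtype=float32)) 70.30677807934933 (154, 188, 56
[... 382 characters left out ...]
at32)) 70.30677807934933 (130, 173, 9, 20)
(array([684.2, 175.5]), array([  9.3, 252.2]), 6.353894233703613, array([[665.6, 300.3],
       [693.5,  49.7],
       [702.8,  50.7],
       [674.9, 301.4]], dtype=float32)) 70.30677807934933 (150, 133, 97, 14)
(array([ 691.5, -301. ]), array([ 95.5, 101. ]), 88.84251403808594, array([[ 640.1, -347.7],
       [ 741. , -349.7],
       [ 742.9, -254.2],
       [ 642. , -252.2]], dtype=float32)) 70.30677807934933 (363, 117, 38, 39)
stop (blue)
(array([480. , 282.4]), array([154.7,  15.6]), 6.384137153625488, array([[402.3, 281.6],
       [404. , 266.1],
       [557.8, 283.3],
       [556.1, 298.8]], dtype=float32)) 84.04984962328541 (149, 188, 10, 61)
```

View pics/crop0.png

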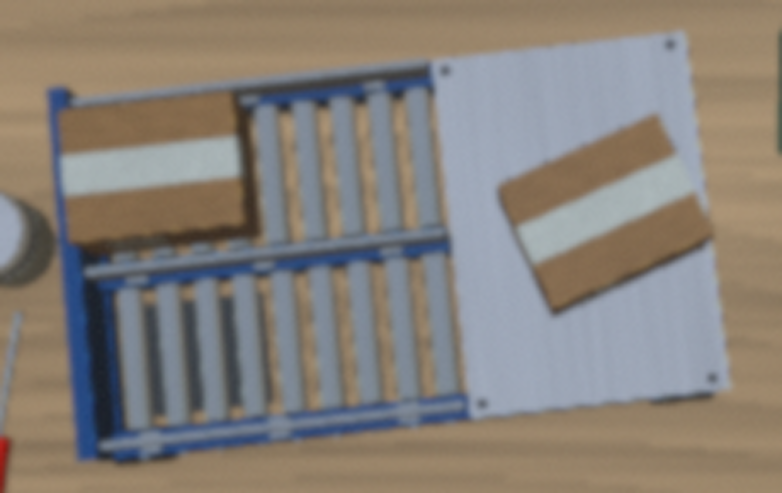

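The crop shows the brown taped carton on the plate, at crop (605,213). It sits about 18° ccw off the rack, and its size checks out at 131 x 102 mm. Plan: square it and shift it sideways with two fingertips on its far long side, then push it from behind.

```bash
cat >> h.py <<'E'
O=np.array([565.2,55.9]); A=np.deg2rad(96.36)
XR=np.array([np.cos(A),np.sin(A)]); YR=np.array([-np.sin(A),np.cos(A)])
def w(x,y): return O+x*XR+y*YR
def rk(p): p=np.asarray(p)[...,:2]-O; return np.stack([p@XR,p@YR],-1)
def go(x,y,z,yaw):
    """rack x,y, world z, yaw of tool x in the rack frame(deg) -> tool shift m, turn deg"""
    s=manip.get_state(); R=Ro.from_rotvec(s["tool_rot"]); Rt=Ro.from_euler("z",yaw+96.36,degrees=True)*Ro.from_euler("x",180,degrees=True)
    dl=R.inv().apply(np.r_[w(x,y),z]-s["tool_pos"])/1000
    print("shift",dl.round(4),"twist",np.rad2deg((R.inv()*Rt).as_rotvec()).round(2),"now rk",rk(s["tool_pos"]).round(1),"z",s["tool_pos"][2].round(1),"F",s["ft_force"].round(1),"t",s["time_s"])
def carton(d):
    for c,r,z in blobs(d,95,135,(350,760,-300,215),(5,50,30),(25,255,255),115) + []:
        pass
    out=[]
    C=cloud(d)
    m=((C[...,2]>100)&(C[...,2]<130)&(C[...,0]>350)&(C[...,0]<760)&(C[...,1]>-300)&(C[...,1]<340)).astype(np.uint8)
    m=cv2.morphologyEx(m,cv2.MORPH_OPEN,np.ones((3,3)))
    for c in cv2.findContours(m,cv2.RETR_EXTERNAL,cv2.CHAIN_APPROX_NONE)[0]:
        if cv2.contourArea(c)>300:
            cc,s,a,b=rect(onplane(d,c,115)); print("carton rk",rk(cc).round(1),"size",s,"skew",round((a-6.36+45)%90-45,2))
E
sed -i '/for c,r,z in blobs(d,95,135,(350/,/pass/d' h.py
python3 - <<'E'
from h import *
go(-155,-95,235,-90)
carton(shot("top"))
E
```

```text
shift [ 6.042e-01 -3.321e-01  4.000e-04] twist [-1.100e-01  1.000e-02  1.397e+01] now rk [-623.2  411.1] z 234.7 F [-0.6  0.5 -0.2] t 0.15
carton rk [-163.     3.9] size [101.1 130.5] skew 18.27
carton rk [163.4 -65.3] size [102.6 133.4] skew -0.17
```

Request:
{"fn": "apply_moves", "kwargs": {
  "steps": [
    {"linear":[0.02,-0.011,0],"twist":[0,0,0.5]},
    {"linear":[0.05,-0.0275,0],"twist":[0,0,1.2]},
    {"linear":[0.085,-0.047,0],"twist":[0,0,2]},
    {"linear":[0.12,-0.066,0],"twist":[0,0,2.8]},
    {"linear":[0.155,-0.085,0],"twist":[0,0,3.6]},
    {"linear":[0.19,-0.1045,0],"twist":[0,0,4.4]},
    {"linear":[0.225,-0.1235,0],"twist":[0,0,5.2]},
    {"linear":[0.26,-0.143,0],"twist":[0,0,6]},
    {"linear":[0.295,-0.162,0],"twist":[0,0,6.8]},
    {"linear":[0.33,-0.1815,0],"twist":[0,0,7.6]},
    {"linear":[0.365,-0.2005,0],"twist":[0,0,8.4]},
    {"linear":[0.4,-0.22,0],"twist":[0,0,9.2]},
    {"linear":[0.435,-0.239,0],"twist":[0,0,10]},
    {"linear":[0.47,-0.2585,0],"twist":[0,0,10.8]},
    {"linear":[0.505,-0.2775,0],"twist":[0,0,11.7]},
    {"linear":[0.54,-0.297,0],"twist":[0,0,12.5]},
    {"linear":[0.57,-0.3135,0],"twist":[0,0,13.2]},
    {"linear":[0.59,-0.3245,0],"twist":[0,0,13.7]},
    {"linear":[0.604,-0.332,0],"twist":[0,0,14]},
    {"linear":[0.604,-0.332,0],"twist":[0,0,14]}
  ],
  "gripper": 0.6
}}

```text
time_s: 1.87
tool_pos: [678.7, -82.5, 234.6]
tool_rot: [-3.132, -0.184, -0.001]
ft_force: [-0.2, 0.2, -0.5]
opening: 0.6
grasp_force: 0.0
```

```bash
python3 - <<'E'
from h import *
go(-155,-95,101,-90)
E
```

```text
shift [-0.0026  0.0054  0.1336] twist [-0.22 -0.05  0.38] now rk [-150.1  -97.5] z 234.6 F [-0.2  0.2 -0.5] t 1.8667
```

Request:
{"fn": "apply_moves", "kwargs": {
  "steps": [
    {"linear":[0,0,0.01],"twist":[0,0,0]},
    {"linear":[0,0,0.03],"twist":[0,0,0]},
    {"linear":[0,0,0.055],"twist":[0,0,0]},
    {"linear":[0,0,0.08],"twist":[0,0,0]},
    {"linear":[0,0,0.105],"twist":[0,0,0]},
    {"linear":[0,0,0.122],"twist":[0,0,0]},
    {"linear":[0,0,0.131],"twist":[0,0,0]},
    {"linear":[0,0,0.133],"twist":[0,0,0]},
    {"linear":[0,0,0.133],"twist":[0,0,0]},
    {"linear":[0,0,0.133],"twist":[0,0,0]}
  ]
}}

```text
time_s: 2.7
tool_pos: [677.4, -89.3, 104.0]
tool_rot: [3.136, 0.172, 0.003]
ft_force: [0.6, 0.1, -0.1]
opening: 0.596
grasp_force: 0.0
```

```bash
python3 - <<'E'
from h import *
go(-155,-30,101,-90)
E
```

```text
shift [-0.0655 -0.0016  0.0028] twist [ 0.05 -0.12 -0.09] now rk [-156.7  -95.5] z 104.0 F [ 0.6  0.1 -0.1] t 2.7
```

Request:
{"fn": "apply_moves", "kwargs": {
  "steps": [
    {"linear":[-0.004,0,0.001],"twist":[0,0,0]},
    {"linear":[-0.009,0,0.002],"twist":[0,0,0]},
    {"linear":[-0.013,0,0.002],"twist":[0,0,0]},
    {"linear":[-0.017,0,0.002],"twist":[0,0,0]},
    {"linear":[-0.021,0,0.002],"twist":[0,0,0]},
    {"linear":[-0.025,0,0.002],"twist":[0,0,0]},
    {"linear":[-0.029,0,0.002],"twist":[0,0,0]},
    {"linear":[-0.033,0,0.002],"twist":[0,0,0]},
    {"linear":[-0.037,0,0.002],"twist":[0,0,0]},
    {"linear":[-0.041,0,0.002],"twist":[0,0,0]},
    {"linear":[-0.045,0,0.002],"twist":[0,0,0]},
    {"linear":[-0.049,0,0.002],"twist":[0,0,0]},
    {"linear":[-0.053,0,0.002],"twist":[0,0,0]},
    {"linear":[-0.057,0,0.002],"twist":[0,0,0]},
    {"linear":[-0.061,0,0.002],"twist":[0,0,0]},
    {"linear":[-0.064,0,0.002],"twist":[0,0,0]},
    {"linear":[-0.066,0,0.002],"twist":[0,0,0]},
    {"linear":[-0.066,0,0.002],"twist":[0,0,0]}
  ]
}}

```text
time_s: 4.2
tool_pos: [610.6, -95.6, 100.7]
tool_rot: [-3.137, -0.173, 0.001]
ft_force: [2.2, -1.0, 1.6]
opening: 0.601
grasp_force: 1.1
```

```bash
python3 - <<'E'
from h import *
go(-155,8,101,-90)
d=shot("top"); carton(d); save(d,"push1.png",(100,270,130,400,2.9))
E
```

```text
shift [-0.0364 -0.0006 -0.0003] twist [-0.02  0.05 -0.05] now rk [-155.6  -28.4] z 100.7 F [ 2.2 -1.   1.6] t 4.2
carton rk [163.4 -65.6] size [102.1 133.2] skew -0.17
```

View pics/push1.png

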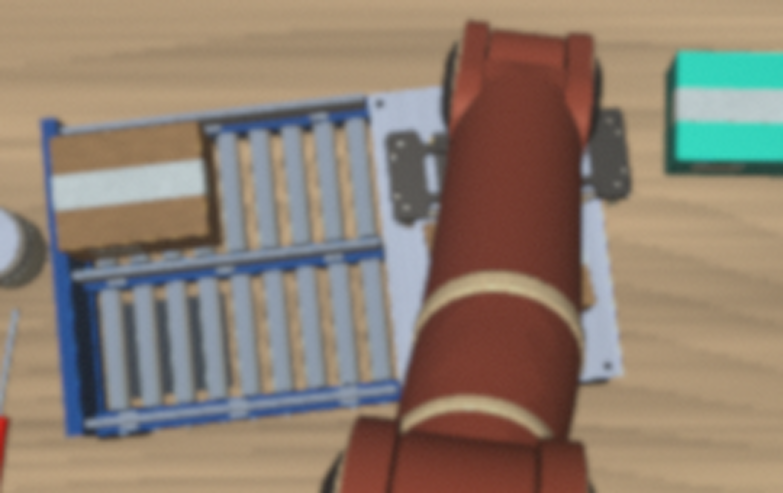

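The top view is blocked by the arm (crop 500,250), but the sideways force is low. I'll push on to just short of the target, back off, then measure.

Request:
{"fn": "apply_moves", "kwargs": {
  "steps": [
    {"linear":[-0.003,0,0],"twist":[0,0,0]},
    {"linear":[-0.007,0,0],"twist":[0,0,0]},
    {"linear":[-0.011,0,0],"twist":[0,0,0]},
    {"linear":[-0.015,0,0],"twist":[0,0,0]},
    {"linear":[-0.019,0,0],"twist":[0,0,0]},
    {"linear":[-0.023,0,0],"twist":[0,0,0]},
    {"linear":[-0.026,0,0],"twist":[0,0,0]},
    {"linear":[-0.029,0,0],"twist":[0,0,0]},
    {"linear":[-0.031,0,0],"twist":[0,0,0]},
    {"linear":[-0.031,0,0],"twist":[0,0,0]},
    {"linear":[-0.031,0,0],"twist":[0,0,0]}
  ]
}}

```text
time_s: 5.17
tool_pos: [579.4, -98.5, 100.4]
tool_rot: [-3.136, -0.173, 0.004]
ft_force: [0.2, -0.4, 1.2]
opening: 0.597
grasp_force: 0.4
```

```bash
python3 - <<'E'
from h import *
go(-155,8,101,-90)
d=shot("side"); carton(d); save(d,"push2.png",(100,300,180,420,3))
E
```

```text
shift [-0.005  -0.0001 -0.0006] twist [-0.06  0.13 -0.03] now rk [-155.1    3. ] z 100.4 F [ 0.2 -0.4  1.2] t 5.1667
carton rk [-152.8   59.4] size [125.8 144.3] skew 1.98
carton rk [156.1 -60.8] size [111.5 151.6] skew -2.0
```

View pics/push2.png

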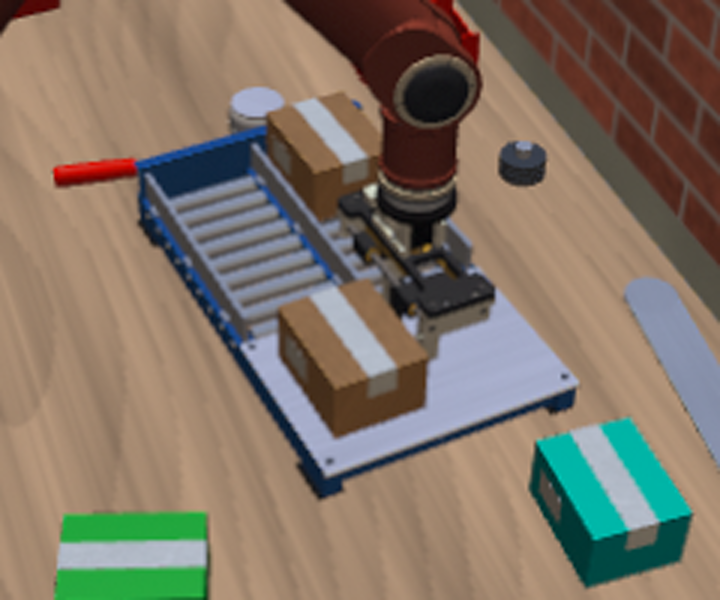

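The side crop shows the carton nearly square at crop (350,360), with the fingers flush on its far side. Next I'll back off, lift and turn to get behind it.

Request:
{"fn": "apply_moves", "kwargs": {
  "steps": [
    {"linear":[0.01,0,0],"twist":[0,0,0]},
    {"linear":[0.025,0,0],"twist":[0,0,0]},
    {"linear":[0.035,0,-0.015],"twist":[0,0,0]},
    {"linear":[0.04,0,-0.04],"twist":[0,0,0]},
    {"linear":[0.04,0,-0.075],"twist":[0,0,0]},
    {"linear":[0.04,0,-0.1],"twist":[0,0,0]},
    {"linear":[0.04,0,-0.1],"twist":[0,0,0]}
  ]
}}

```text
time_s: 5.8
tool_pos: [622.6, -95.3, 206.1]
tool_rot: [3.135, 0.173, 0.013]
ft_force: [1.0, 0.6, 1.0]
opening: 0.6
grasp_force: 0.0
```

```bash
python3 - <<'E'
from h import *
go(-300,66,200,0)
E
```

```text
shift [-0.1062  0.1434  0.0056] twist [  0.49  -0.26 -90.05] now rk [-156.6  -40.3] z 206.1 F [1.  0.6 1. ] t 5.8
```

Request:
{"fn": "apply_moves", "kwargs": {
  "steps": [
    {"linear":[-0.004,0.01,0.001],"twist":[0,0,-3]},
    {"linear":[-0.01,0.02,0.002],"twist":[0,0,-8]},
    {"linear":[-0.018,0.032,0.003],"twist":[0,0,-14]},
    {"linear":[-0.026,0.044,0.003],"twist":[0,0,-20]},
    {"linear":[-0.034,0.055,0.003],"twist":[0,0,-26]},
    {"linear":[-0.042,0.066,0.003],"twist":[0,0,-32]},
    {"linear":[-0.05,0.077,0.003],"twist":[0,0,-38]},
    {"linear":[-0.058,0.088,0.003],"twist":[0,0,-44]},
    {"linear":[-0.066,0.098,0.003],"twist":[0,0,-50]},
    {"linear":[-0.074,0.107,0.003],"twist":[0,0,-56]},
    {"linear":[-0.082,0.116,0.003],"twist":[0,0,-62]},
    {"linear":[-0.09,0.124,0.003],"twist":[0,0,-68]},
    {"linear":[-0.096,0.13,0.003],"twist":[0,0,-74]},
    {"linear":[-0.1,0.136,0.003],"twist":[0,0,-80]},
    {"linear":[-0.104,0.14,0.003],"twist":[0,0,-86]},
    {"linear":[-0.106,0.143,0.003],"twist":[0,0,-89]},
    {"linear":[-0.106,0.143,0.003],"twist":[0,0,-90]},
    {"linear":[-0.106,0.143,0.003],"twist":[0,0,-90]},
    {"linear":[-0.106,0.143,0.003],"twist":[0,0,-90]}
  ]
}}

```text
time_s: 7.38
tool_pos: [530.1, -247.9, 197.1]
tool_rot: [-2.095, -2.339, 0.001]
ft_force: [-0.5, 0.2, 0.2]
opening: 0.601
grasp_force: 0.0
```

```bash
python3 - <<'E'
from h import *
go(-245,66,101,0)
d=shot("top"); carton(d); carton(shot("side")); save(d,"beh.png",(100,270,130,400,2.9))
E
```

```text
shift [0.053  0.0027 0.0961] twist [-0.09 -0.06 -0.07] now rk [-298.1   68.6] z 197.1 F [-0.5  0.2  0.2] t 7.3833
carton rk [-146.3   64. ] size [100.7 130.2] skew -0.15
carton rk [163.6 -65.6] size [102.1 132.9] skew -0.17
carton rk [-153.6   88.4] size [ 65.4 141.9] skew 0.37
carton rk [156.9 -61.4] size [109.8 150.5] skew -0.23
```

View pics/beh.png

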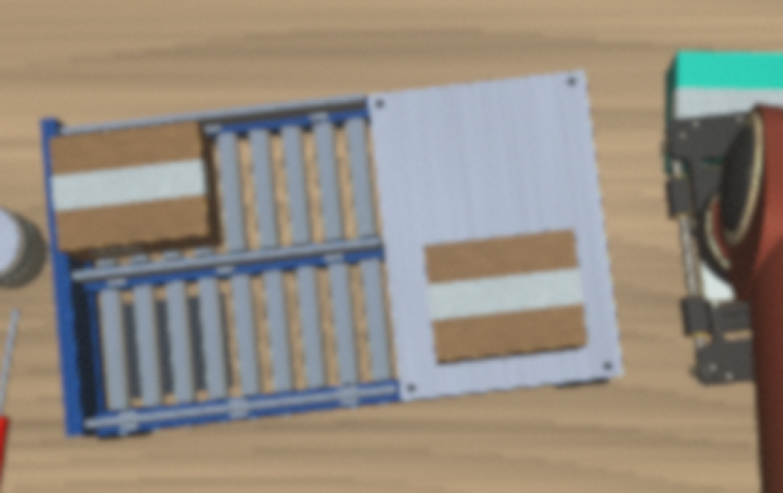

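The carton is square in front of the lane at crop (505,297): y=64 of 66, skew −0.15°. I'll move in behind it and lower.

Request:
{"fn": "apply_moves", "kwargs": {
  "steps": [
    {"linear":[0.01,0.0005,0.01],"twist":[0,0,0]},
    {"linear":[0.025,0.0015,0.03],"twist":[0,0,0]},
    {"linear":[0.04,0.003,0.055],"twist":[0,0,0]},
    {"linear":[0.047,0.0035,0.08],"twist":[0,0,0]},
    {"linear":[0.047,0.0035,0.092],"twist":[0,0,0]},
    {"linear":[0.047,0.0035,0.096],"twist":[0,0,0]},
    {"linear":[0.047,0.0035,0.096],"twist":[0,0,0]},
    {"linear":[0.047,0.0035,0.096],"twist":[0,0,0]},
    {"linear":[0.047,0.0035,0.096],"twist":[0,0,0]}
  ]
}}

```text
time_s: 8.23
tool_pos: [529.8, -201.9, 102.8]
tool_rot: [2.095, 2.338, 0.001]
ft_force: [0.3, -1.1, 0.3]
opening: 0.601
grasp_force: 0.0
```

```bash
python3 - <<'E'
from h import *
go(-170,65,101,0)
E
```

```text
shift [ 0.0822 -0.0014  0.0017] twist [ 0.13  0.07 -0.07] now rk [-252.2   63.7] z 102.8 F [ 0.3 -1.1  0.3] t 8.2333
```

Request:
{"fn": "apply_moves", "kwargs": {
  "steps": [
    {"linear":[0.004,-0.0005,0.001],"twist":[0,0,0]},
    {"linear":[0.01,-0.001,0.001],"twist":[0,0,0]},
    {"linear":[0.016,-0.001,0.001],"twist":[0,0,0]},
    {"linear":[0.021,-0.001,0.001],"twist":[0,0,0]},
    {"linear":[0.025,-0.001,0.001],"twist":[0,0,0]},
    {"linear":[0.028,-0.001,0.001],"twist":[0,0,0]},
    {"linear":[0.031,-0.001,0.001],"twist":[0,0,0]},
    {"linear":[0.034,-0.001,0.001],"twist":[0,0,0]},
    {"linear":[0.037,-0.001,0.001],"twist":[0,0,0]},
    {"linear":[0.04,-0.001,0.001],"twist":[0,0,0]},
    {"linear":[0.043,-0.001,0.001],"twist":[0,0,0]},
    {"linear":[0.046,-0.001,0.001],"twist":[0,0,0]},
    {"linear":[0.049,-0.001,0.001],"twist":[0,0,0]},
    {"linear":[0.052,-0.001,0.001],"twist":[0,0,0]},
    {"linear":[0.055,-0.001,0.001],"twist":[0,0,0]},
    {"linear":[0.058,-0.001,0.001],"twist":[0,0,0]},
    {"linear":[0.061,-0.001,0.001],"twist":[0,0,0]},
    {"linear":[0.063,-0.001,0.001],"twist":[0,0,0]},
    {"linear":[0.065,-0.001,0.001],"twist":[0,0,0]},
    {"linear":[0.066,-0.001,0.001],"twist":[0,0,0]}
  ]
}}

```text
time_s: 9.9
tool_pos: [520.7, -135.6, 100.8]
tool_rot: [2.095, 2.341, 0.0]
ft_force: [0.9, -2.6, 0.0]
opening: 0.599
grasp_force: 1.2
```

```bash
python3 - <<'E'
from h import *
go(-100,65,101,0)
carton(shot("top"));carton(shot("side"))
E
```

```text
shift [ 0.0853  0.0004 -0.0002] twist [ 0.01 -0.   -0.02] now rk [-185.3   65.4] z 100.8 F [ 0.9 -2.6  0. ] t 9.9
carton rk [-102.    63.9] size [100.7 112.5] skew -0.15
carton rk [163.7 -65.6] size [102.1 132.8] skew 0.03
carton rk [158.8 -38.6] size [ 59.7 147.7] skew -1.67
```

Entering square: y 63.9, skew −0.15°. Continue slowly.

Request:
{"fn": "apply_moves", "kwargs": {
  "steps": [
    {"linear":[0.001,0,0],"twist":[0,0,0]},
    {"linear":[0.003,0,0],"twist":[0,0,0]},
    {"linear":[0.006,0,0],"twist":[0,0,0]},
    {"linear":[0.009,0,0],"twist":[0,0,0]},
    {"linear":[0.012,0,0],"twist":[0,0,0]},
    {"linear":[0.015,0,0],"twist":[0,0,0]},
    {"linear":[0.018,0,0],"twist":[0,0,0]},
    {"linear":[0.021,0,0],"twist":[0,0,0]},
    {"linear":[0.024,0,0],"twist":[0,0,0]},
    {"linear":[0.027,0,0],"twist":[0,0,0]},
    {"linear":[0.03,0,0],"twist":[0,0,0]},
    {"linear":[0.033,0,0],"twist":[0,0,0]},
    {"linear":[0.036,0,0],"twist":[0,0,0]},
    {"linear":[0.039,0,0],"twist":[0,0,0]},
    {"linear":[0.042,0,0],"twist":[0,0,0]},
    {"linear":[0.045,0,0],"twist":[0,0,0]},
    {"linear":[0.048,0,0],"twist":[0,0,0]},
    {"linear":[0.05,0,0],"twist":[0,0,0]},
    {"linear":[0.0515,0,0],"twist":[0,0,0]},
    {"linear":[0.0525,0,0],"twist":[0,0,0]}
  ]
}}

```text
time_s: 11.67
tool_pos: [514.9, -83.5, 100.7]
tool_rot: [2.095, 2.341, -0.0]
ft_force: [0.6, -4.2, 3.9]
opening: 0.602
grasp_force: 2.5
```

```bash
python3 - <<'E'
from h import *
go(-70,65,101,0)
carton(shot("top"))
E
```

```text
shift [ 0.063   0.0005 -0.0003] twist [ 0.    0.01 -0.02] now rk [-133.    65.5] z 100.7 F [ 0.6 -4.2  3.9] t 11.6667
carton rk [-45.9  63.8] size [100.5 104.6] skew 0.1
carton rk [163.6 -65.4] size [102.4 133. ] skew -0.17
```

Request:
{"fn": "apply_moves", "kwargs": {
  "steps": [
    {"linear":[0.001,0,0],"twist":[0,0,0]},
    {"linear":[0.003,0,0],"twist":[0,0,0]},
    {"linear":[0.006,0,0],"twist":[0,0,0]},
    {"linear":[0.009,0,0],"twist":[0,0,0]},
    {"linear":[0.012,0,0],"twist":[0,0,0]},
    {"linear":[0.015,0,0],"twist":[0,0,0]},
    {"linear":[0.018,0,0],"twist":[0,0,0]},
    {"linear":[0.021,0,0],"twist":[0,0,0]},
    {"linear":[0.024,0,0],"twist":[0,0,0]},
    {"linear":[0.027,0,0],"twist":[0,0,0]},
    {"linear":[0.03,0,0],"twist":[0,0,0]},
    {"linear":[0.033,0,0],"twist":[0,0,0]},
    {"linear":[0.036,0,0],"twist":[0,0,0]},
    {"linear":[0.039,0,0],"twist":[0,0,0]},
    {"linear":[0.042,0,0],"twist":[0,0,0]},
    {"linear":[0.0445,0,0],"twist":[0,0,0]},
    {"linear":[0.0465,0,0],"twist":[0,0,0]},
    {"linear":[0.048,0,0],"twist":[0,0,0]},
    {"linear":[0.049,0,0],"twist":[0,0,0]},
    {"linear":[0.0495,0,0],"twist":[0,0,0]}
  ]
}}

```text
time_s: 13.38
tool_pos: [509.2, -34.0, 100.6]
tool_rot: [-2.095, -2.341, -0.0]
ft_force: [0.2, -2.2, 2.0]
opening: 0.603
grasp_force: 1.0
```

```bash
python3 - <<'E'
from h import *
go(-20,65,101,0)
carton(shot("top"))
E
```

```text
shift [ 0.0631  0.0006 -0.0004] twist [-0.01 -0.03 -0.01] now rk [-83.1  65.6] z 100.6 F [ 0.2 -2.2  2. ] t 13.3833
carton rk [ 9.8 63.7] size [100.4  93.2] skew -0.14
carton rk [163.3 -65.6] size [102.1 133.4] skew -0.17
```

Request:
{"fn": "apply_moves", "kwargs": {
  "steps": [
    {"linear":[0.0005,0,0],"twist":[0,0,0]},
    {"linear":[0.002,0,0],"twist":[0,0,0]},
    {"linear":[0.0045,0,0],"twist":[0,0,0]},
    {"linear":[0.0075,0,0],"twist":[0,0,0]},
    {"linear":[0.0105,0,0],"twist":[0,0,0]},
    {"linear":[0.0135,0,0],"twist":[0,0,0]},
    {"linear":[0.0165,0,0],"twist":[0,0,0]},
    {"linear":[0.0195,0,0],"twist":[0,0,0]},
    {"linear":[0.0225,0,0],"twist":[0,0,0]},
    {"linear":[0.0255,0,0],"twist":[0,0,0]},
    {"linear":[0.0285,0,0],"twist":[0,0,0]},
    {"linear":[0.0315,0,0],"twist":[0,0,0]},
    {"linear":[0.0345,0,0],"twist":[0,0,0]},
    {"linear":[0.0375,0,0],"twist":[0,0,0]},
    {"linear":[0.0405,0,0],"twist":[0,0,0]},
    {"linear":[0.0435,0,0],"twist":[0,0,0]},
    {"linear":[0.046,0,0],"twist":[0,0,0]},
    {"linear":[0.048,0,0],"twist":[0,0,0]},
    {"linear":[0.0495,0,0],"twist":[0,0,0]},
    {"linear":[0.05,0,0],"twist":[0,0,0]}
  ]
}}

```text
time_s: 15.1
tool_pos: [503.7, 15.6, 100.7]
tool_rot: [-2.095, -2.341, -0.0]
ft_force: [0.4, -0.5, -0.6]
opening: 0.598
grasp_force: 0.4
```

```bash
python3 - <<'E'
from h import *
go(30,65,101,0)
carton(shot("top"))
E
```

```text
shift [ 0.0632  0.0005 -0.0003] twist [-0.01 -0.01 -0.  ] now rk [-33.2  65.5] z 100.7 F [ 0.4 -0.5 -0.6] t 15.1
carton rk [69.5 63.9] size [100.4  73.3] skew -0.14
carton rk [163.5 -65.6] size [102.1 133.1] skew -0.16
```

Request:
{"fn": "apply_moves", "kwargs": {
  "steps": [
    {"linear":[0.0005,0,0],"twist":[0,0,0]},
    {"linear":[0.002,0,0],"twist":[0,0,0]},
    {"linear":[0.0045,0,0],"twist":[0,0,0]},
    {"linear":[0.0075,0,0],"twist":[0,0,0]},
    {"linear":[0.0105,0,0],"twist":[0,0,0]},
    {"linear":[0.0135,0,0],"twist":[0,0,0]},
    {"linear":[0.0165,0,0],"twist":[0,0,0]},
    {"linear":[0.0195,0,0],"twist":[0,0,0]},
    {"linear":[0.0225,0,0],"twist":[0,0,0]},
    {"linear":[0.0255,0,0],"twist":[0,0,0]},
    {"linear":[0.0285,0,0],"twist":[0,0,0]},
    {"linear":[0.0315,0,0],"twist":[0,0,0]},
    {"linear":[0.0345,0,0],"twist":[0,0,0]},
    {"linear":[0.0375,0,0],"twist":[0,0,0]},
    {"linear":[0.0405,0,0],"twist":[0,0,0]},
    {"linear":[0.043,0,0],"twist":[0,0,0]},
    {"linear":[0.045,0,0],"twist":[0,0,0]},
    {"linear":[0.0465,0,0],"twist":[0,0,0]},
    {"linear":[0.0475,0,0],"twist":[0,0,0]},
    {"linear":[0.048,0,0],"twist":[0,0,0]}
  ]
}}

```text
time_s: 16.82
tool_pos: [498.6, 63.1, 100.7]
tool_rot: [-2.095, -2.341, -0.0]
ft_force: [0.0, -1.3, 1.2]
opening: 0.601
grasp_force: 0.5
```

```bash
python3 - <<'E'
from h import *
go(60,65,101,0)
carton(shot("top"))
E
```

```text
shift [ 0.0455  0.0004 -0.0003] twist [ 0.01 -0.01 -0.02] now rk [14.5 65.4] z 100.7 F [ 0.  -1.3  1.2] t 16.8167
carton rk [129.4  64.3] size [102.5  52.4] skew 4.28
carton rk [163.7 -65.7] size [102.2 132.9] skew 0.25
```

```bash
python3 - <<'E'
from h import *
d=shot("top"); save(d,"mid.png",(130,260,130,300,4.4))
C=cloud(d); R=rk(C)
m=(C[...,2]>105)&(C[...,2]<125)&(R[...,0]>0)&(R[...,0]<260)&(R[...,1]>0)&(R[...,1]<132)
for a in range(100,200,10):
    k=m&(abs(R[...,0]-a)<4)
    if k.sum(): print(a,R[k][:,1].min().round(1),R[k][:,1].max().round(1))
for b in range(15,120,12):
    k=m&(abs(R[...,1]-b)<4)
    if k.sum(): print("y",b,R[k][:,0].min().round(1),R[k][:,0].max().round(1))
E
```

```text
100 87.6 112.3
110 66.6 113.3
120 45.2 112.9
130 13.8 111.9
140 13.3 113.0
150 14.8 112.3
y 15 131.2 151.6
y 27 129.1 153.0
y 39 125.6 154.4
y 51 121.7 153.9
y 63 112.8 153.2
y 75 107.8 154.7
y 87 102.5 152.5
y 99 101.8 153.4
y 111 100.2 152.3
```

View pics/mid.png

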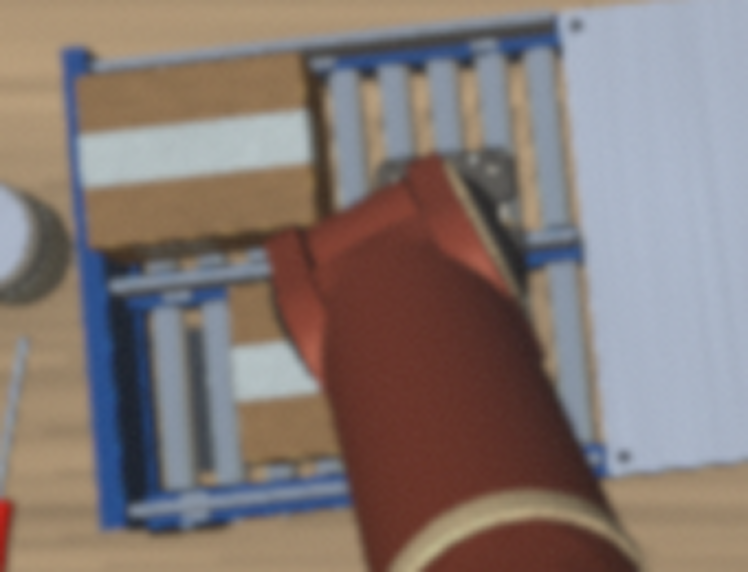

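The carton's front edge is square at crop (235,375), with even gaps of about 10 mm or more to both rails. The 4° reading came from the arm hiding part of the carton. Continue; about 75 mm left.

Request:
{"fn": "apply_moves", "kwargs": {
  "steps": [
    {"linear":[0.0005,0,0],"twist":[0,0,0]},
    {"linear":[0.002,0,0],"twist":[0,0,0]},
    {"linear":[0.0045,0,0],"twist":[0,0,0]},
    {"linear":[0.0075,0,0],"twist":[0,0,0]},
    {"linear":[0.0105,0,0],"twist":[0,0,0]},
    {"linear":[0.0135,0,0],"twist":[0,0,0]},
    {"linear":[0.0165,0,0],"twist":[0,0,0]},
    {"linear":[0.0195,0,0],"twist":[0,0,0]},
    {"linear":[0.0225,0,0],"twist":[0,0,0]},
    {"linear":[0.0255,0,0],"twist":[0,0,0]},
    {"linear":[0.0285,0,0],"twist":[0,0,0]},
    {"linear":[0.0315,0,0],"twist":[0,0,0]},
    {"linear":[0.0345,0,0],"twist":[0,0,0]},
    {"linear":[0.0375,0,0],"twist":[0,0,0]},
    {"linear":[0.0405,0,0],"twist":[0,0,0]},
    {"linear":[0.043,0,0],"twist":[0,0,0]},
    {"linear":[0.045,0,0],"twist":[0,0,0]},
    {"linear":[0.0465,0,0],"twist":[0,0,0]},
    {"linear":[0.0475,0,0],"twist":[0,0,0]},
    {"linear":[0.048,0,0],"twist":[0,0,0]}
  ]
}}

```text
time_s: 18.58
tool_pos: [493.2, 110.8, 100.7]
tool_rot: [-2.095, -2.341, 0.0]
ft_force: [0.3, -0.8, 0.0]
opening: 0.603
grasp_force: 0.4
```

Request:
{"fn": "apply_moves", "kwargs": {
  "steps": [
    {"linear":[0.0005,0,0],"twist":[0,0,0]},
    {"linear":[0.0015,0,0],"twist":[0,0,0]},
    {"linear":[0.003,0,0],"twist":[0,0,0]},
    {"linear":[0.0045,0,0],"twist":[0,0,0]},
    {"linear":[0.006,0,0],"twist":[0,0,0]},
    {"linear":[0.0075,0,0],"twist":[0,0,0]},
    {"linear":[0.009,0,0],"twist":[0,0,0]},
    {"linear":[0.0105,0,0],"twist":[0,0,0]},
    {"linear":[0.012,0,0],"twist":[0,0,0]},
    {"linear":[0.0135,0,0],"twist":[0,0,0]},
    {"linear":[0.015,0,0],"twist":[0,0,0]},
    {"linear":[0.0165,0,0],"twist":[0,0,0]},
    {"linear":[0.018,0,0],"twist":[0,0,0]},
    {"linear":[0.019,0,0],"twist":[0,0,0]},
    {"linear":[0.02,0,0],"twist":[0,0,0]},
    {"linear":[0.021,0,0],"twist":[0,0,0]},
    {"linear":[0.022,0,0],"twist":[0,0,0]},
    {"linear":[0.0225,0,0],"twist":[0,0,0]},
    {"linear":[0.023,0,0],"twist":[0,0,0]},
    {"linear":[0.023,0,0],"twist":[0,0,0]}
  ]
}}

```text
time_s: 20.25
tool_pos: [490.8, 133.7, 100.7]
tool_rot: [-2.095, -2.341, -0.001]
ft_force: [-0.5, -0.3, 0.2]
opening: 0.601
grasp_force: 0.2
```

```bash
python3 - <<'E'
from h import *
go(90,65,101,0)
d=shot("top")
C=cloud(d); R=rk(C)
m=(C[...,2]>105)&(C[...,2]<125)&(R[...,0]>0)&(R[...,0]<260)
for b in (-90,-70,-50,-30,20,35,50,65,80,95,110):
    k=m&(abs(R[...,1]-b)<4)
    if k.sum(): print("y",b,R[k][:,0].max().round(1))
for a in range(190,225,8):
    k=m&(abs(R[...,0]-a)<4)&(R[...,1]>0)
    if k.sum(): print(a,R[k][:,1].min().round(1),R[k][:,1].max().round(1))
E
```

```text
shift [ 0.0044  0.0003 -0.0003] twist [ 0.01 -0.02 -0.03] now rk [85.6 65.3] z 100.7 F [-0.5 -0.3  0.2] t 20.25
y -90 229.8
y -70 229.3
y -50 230.8
y -30 229.5
y 50 224.5
y 65 226.2
y 80 224.0
y 95 223.3
y 110 223.9
198 110.7 113.2
206 75.4 112.8
214 61.8 112.0
222 48.7 113.4
```

Request:
{"fn": "apply_moves", "kwargs": {
  "steps": [
    {"linear":[0.0004,0,0],"twist":[0,0,0]},
    {"linear":[0.0008,0,0],"twist":[0,0,0]},
    {"linear":[0.0012,0,0],"twist":[0,0,0]},
    {"linear":[0.0016,0,0],"twist":[0,0,0]},
    {"linear":[0.002,0,0],"twist":[0,0,0]},
    {"linear":[0.0024,0,0],"twist":[0,0,0]},
    {"linear":[0.0028,0,0],"twist":[0,0,0]},
    {"linear":[0.0032,0,0],"twist":[0,0,0]},
    {"linear":[0.0035,0,0],"twist":[0,0,0]},
    {"linear":[0.0035,0,0],"twist":[0,0,0]}
  ]
}}

```text
time_s: 21.13
tool_pos: [490.5, 137.2, 100.7]
tool_rot: [2.095, 2.341, 0.001]
ft_force: [0.4, -1.0, -0.5]
opening: 0.598
grasp_force: 0.3
```

Request:
{"fn": "apply_moves", "kwargs": {
  "steps": [
    {"linear":[0.0002,0,0],"twist":[0,0,0]},
    {"linear":[0.0004,0,0],"twist":[0,0,0]},
    {"linear":[0.0006,0,0],"twist":[0,0,0]},
    {"linear":[0.0008,0,0],"twist":[0,0,0]},
    {"linear":[0.001,0,0],"twist":[0,0,0]},
    {"linear":[0.001,0,0],"twist":[0,0,0]},
    {"linear":[0.001,0,0],"twist":[0,0,0]}
  ]
}}

```text
time_s: 21.72
tool_pos: [490.3, 138.1, 100.7]
tool_rot: [-2.095, -2.341, -0.0]
ft_force: [0.4, 0.2, 0.4]
opening: 0.6
grasp_force: 0.3
```

Request:
{"fn": "apply_moves", "kwargs": {
  "steps": [
    {"linear":[0.0002,0,0],"twist":[0,0,0]},
    {"linear":[0.0004,0,0],"twist":[0,0,0]},
    {"linear":[0.0006,0,0],"twist":[0,0,0]},
    {"linear":[0.0008,0,0],"twist":[0,0,0]},
    {"linear":[0.001,0,0],"twist":[0,0,0]},
    {"linear":[0.001,0,0],"twist":[0,0,0]},
    {"linear":[0.001,0,0],"twist":[0,0,0]}
  ]
}}

```text
time_s: 22.3
tool_pos: [490.1, 139.0, 100.7]
tool_rot: [-2.095, -2.341, -0.0]
ft_force: [-0.0, -1.4, 0.5]
opening: 0.6
grasp_force: 0.3
```

```bash
python3 - <<'E'
from h import *
go(91,65,101,0)
d=shot("top")
C=cloud(d); R=rk(C)
m=(C[...,2]>105)&(C[...,2]<125)&(R[...,0]>0)&(R[...,0]<260)
for b in (-90,-70,-50,-30,20,35,50,65,80,95,110):
    k=m&(abs(R[...,1]-b)<4)
    if k.sum(): print("y",b,R[k][:,0].max().round(1))
E
```

```text
shift [ 0.0001  0.0004 -0.0003] twist [ 0.   -0.01 -0.03] now rk [90.9 65.4] z 100.7 F [-0.  -1.4  0.5] t 22.3
y -90 227.6
y -70 228.9
y -50 230.4
y -30 229.5
y 65 230.7
y 80 229.1
y 95 229.4
y 110 229.6
```

Request:
{"fn": "apply_moves", "kwargs": {
  "steps": [
    {"linear":[0.0002,0,0],"twist":[0,0,0]},
    {"linear":[0.0004,0,0],"twist":[0,0,0]},
    {"linear":[0.0006,0,0],"twist":[0,0,0]},
    {"linear":[0.0008,0,0],"twist":[0,0,0]},
    {"linear":[0.0008,0,0],"twist":[0,0,0]},
    {"linear":[0.0008,0,0],"twist":[0,0,0]}
  ]
}}

```text
time_s: 22.85
tool_pos: [490.0, 139.6, 100.7]
tool_rot: [2.095, 2.341, -0.0]
ft_force: [1.0, -0.8, 1.4]
opening: 0.599
grasp_force: 0.6
```

Request:
{"fn": "apply_moves", "kwargs": {
  "steps": [
    {"linear":[0.0003,0,0],"twist":[0,0,0]},
    {"linear":[0.0006,0,0],"twist":[0,0,0]},
    {"linear":[0.0009,0,0],"twist":[0,0,0]},
    {"linear":[0.001,0,0],"twist":[0,0,0]},
    {"linear":[0.001,0,0],"twist":[0,0,0]},
    {"linear":[0.001,0,0],"twist":[0,0,0]}
  ]
}}

```text
time_s: 23.35
tool_pos: [490.0, 139.7, 100.7]
tool_rot: [2.095, 2.34, -0.002]
ft_force: [1.0, -5.1, 2.3]
opening: 0.597
grasp_force: 2.6
```

Contact with the end stop: force up to 5 N and no further motion. Back off straight, then lift.

Request:
{"fn": "apply_moves", "kwargs": {
  "steps": [
    {"linear":[-0.001,0,0],"twist":[0,0,0]},
    {"linear":[-0.003,0,0],"twist":[0,0,0]},
    {"linear":[-0.008,0,0],"twist":[0,0,0]},
    {"linear":[-0.016,0,0],"twist":[0,0,0]},
    {"linear":[-0.028,0,0],"twist":[0,0,0]},
    {"linear":[-0.04,0,-0.01],"twist":[0,0,0]},
    {"linear":[-0.05,0,-0.035],"twist":[0,0,0]},
    {"linear":[-0.07,0,-0.065],"twist":[0,0,0]},
    {"linear":[-0.1,0,-0.095],"twist":[0,0,0]},
    {"linear":[-0.135,0,-0.115],"twist":[0,0,0]},
    {"linear":[-0.17,0,-0.12],"twist":[0,0,0]},
    {"linear":[-0.205,0,-0.12],"twist":[0,0,0]},
    {"linear":[-0.24,0,-0.12],"twist":[0,0,0]},
    {"linear":[-0.275,0,-0.12],"twist":[0,0,0]},
    {"linear":[-0.31,0,-0.12],"twist":[0,0,0]},
    {"linear":[-0.335,0,-0.12],"twist":[0,0,0]},
    {"linear":[-0.345,0,-0.12],"twist":[0,0,0]},
    {"linear":[-0.35,0,-0.12],"twist":[0,0,0]},
    {"linear":[-0.35,0,-0.12],"twist":[0,0,0]}
  ]
}}

```text
time_s: 24.93
tool_pos: [528.2, -207.3, 220.4]
tool_rot: [-2.096, -2.339, -0.001]
ft_force: [0.1, 1.0, -0.0]
opening: 0.599
grasp_force: 0.0
```

```bash
python3 - <<'E'
from h import *
go(-250,65,220,0)
d=shot("top"); carton(d); save(d,"end.png",(100,270,110,380,2.9))
E
```

```text
shift [0.0075 0.001  0.0004] twist [-0.02 -0.06 -0.09] now rk [-257.5   66. ] z 220.4 F [ 0.1  1.  -0. ] t 24.9333
carton rk [164.5  63.9] size [100.5 132.7] skew -0.15
carton rk [163.6 -65.6] size [102.1 132.9] skew -0.16
```

View pics/end.png

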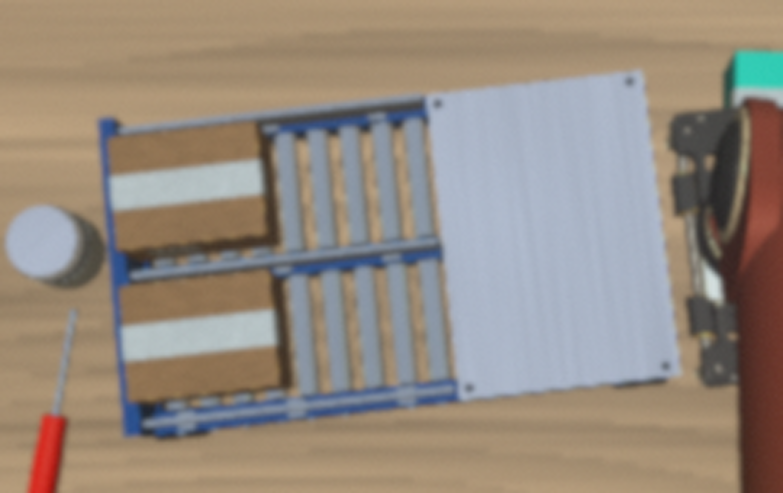

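The carton now stands square against the stop at crop (200,340), clear of both rails and level with the stored one.

```bash
python3 -c "
from station import manip
print(manip.job_done())"
```

```text
the job is handed in; nothing more can be done
None
```

The carton stands square against the end stop in the empty lane (skew −0.15°, about 2 mm off lane centre, clear of both rails), the stored carton hasn't moved, and the job was handed in with the clock at about 25 s; no verdict came back.

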